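Point-and-call check before filing

TASK

Do the point-and-call safety check before filing: with the fingertips, point down from just above at the middle of the blue safety goggles and hold there about two seconds, some three centimetres over them and without touching them; then point in the same way at the top end of the copper blank standing in the yellow vise. When both have been pointed at, push the red lever over, away from the robot, as far as it goes, and come clear. Do not touch the goggles or the vise, and leave everything else on the bench where it is; nothing is to be picked up.

Things in the scene. Friction and masses are not known exactly. Their poses are not given: they have to be found in the camera images.
- goggles: Loose blue safety goggles lying lenses up: two round cups 68 mm across and 40 mm high, centres 39 mm either side of the origin along its y axis, pale rims and glass lenses, small black strap lugs at both ends; 170 mm long (y), 68 mm wide (x). Origin at the centre of the underside, z up.
- goggles_mid (a point): The middle of the goggles, midway between the two lenses, at the height of the lens tops (40 mm above the bench): the point to be pointed at. z up.
- vise: Yellow bench vise with steel jaws, fixed to the bench; jaws 120 mm long (along its y), jaw tops 146 mm above the bench, 290 mm long overall from the screw with its crossbar (155 mm to its -x side) to the back (135 mm to +x). Origin on the bench below the middle of the jaws, z up. A flat copper blank stands upright between the jaws.
- blank_top (a point): Middle of the top end of the copper blank (36 mm wide along the vise's y, 8 mm thick along its x), 190 mm above the bench, 44 mm above the jaws: the point to be pointed at. z up.
- check_lever_base: Fixed grey block 70 x 50 x 25 mm (x, y, z) carrying the red-balled lever. Origin at the centre of its underside, z up; its x axis points away from the robot (turned up to 20 degrees) and is the direction in which the lever is pushed; the lever pivots about the y axis, 22 mm above the bench over the origin.
- check_lever_tip (a point): Centre of the red ball (26 mm across) at the end of the steel lever rod (10 mm thick), 80 mm from the pivot.
- check_lever (a joint): Angle of the red lever in rad: 0 leans 0.5 rad from upright towards the robot, 1.0 is fully over against its stop, leaning 0.5 rad away from the robot. It starts at 0 to 0.2; it turns with light friction (about 1 N at the ball) and stays where it is left.
- tape_roll: Loose brown roll of tape lying flat, 100 mm across, 48 mm high; origin at the centre of its underside.
- bar_clamp: Loose small red bar clamp lying flat, steel bar 150 mm long along its y, 85 mm wide, 22 mm high; origin on its underside, under the bar.
- glue_tube: Loose white and orange glue tube lying flat, 130 mm long along its y, 34 mm wide, 27 mm high; origin on its underside.
- spray_bottle: Loose pink spray bottle with a white head, 60 mm across, 158 mm high, at the far side of the bench; origin at the centre of its underside.
- jug: Loose white screw-top jar, 100 mm across, 140 mm high, at the far side of the bench; origin at the centre of its underside.
- offcut: Loose aluminium offcut lying flat, 90 x 60 x 8 mm; origin at the centre of its underside.
Not all that is in view belongs to the job. There is more than one size of the check_lever_base; the job needs the middle-sized.

How it is judged:
By the outcome, as a careful person would: the job done as asked, in the order asked, and still so for the second after the job is handed in, with the robot touching nothing.
It also fails if it takes over 61 s, if anything falls off the work surface, if the arm or the gripper's body presses on something with over 40 N, if the wrist force passes 120 N, or if a joint passes its speed limit or range.

ROBOT

A 6-joint arm with a two-finger parallel gripper is mounted at the origin on the work surface. World frame = base frame: x ahead of the robot, y to its left, z up, the work surface at z = 0. Lengths are in m, angles in rad, forces in N, time in s.
With the tool pointing down it reaches from about 0.3 to 0.775 m from the base axis. Payload 14.6 kg.
Tool frame: the origin (TCP) lies between the finger pads, 19 mm behind the fingertips; this is the grasp point; z points along the fingers, y is the line along which they close (so a half turn about z gives the same grasp; the last joint's range is limited). The gripper opens to 94 mm and grips with 3 to 60 N. Pads are 16 mm wide; open, the fingers measure 119 mm over their backs; the gripper's body (75 mm by 177 mm) begins 78 mm behind the grasp point.
Start: joints at [1.136, 0.3, 1.521, -0, 1.321, -0.067], TCP at [0.198, 0.513, 0.224] pointing down, gripper open.
Joint ranges: [-3.03, 3.03], [-0.79, 2.21], [0.23, 2.52], [-1.04, 4.18], [0, 3.07], [-2.55, 2.55]. Speed limits (rad/s): [2.22, 2.22, 2.57, 3.14, 3.14, 3.14].

INTERFACE

Orientations are given as [roll, pitch, yaw] about the fixed x, y, z axes, in that order (R = Rz(yaw) Ry(pitch) Rx(roll)).
In Python, from station import ctrl gives the robot as it stands. The module is installed in compiled form; this text tells all that it offers.
- The arm moves only by the tool step_arm, never from a script. Its argument "deltas" is a list of rows, each an object with "dp": the shift along the tool's x, y, z scaled (see below), a list of three; "twist": the turn about the tool's z scaled (see below). In form: [{"dp": [tx, ty, tz], "twist": twist}, ...]. A call has 1 to 12 rows; each row shifts and turns the commanded pose from where the row before left it, along the tool's axes as they then stand; what a row does not reach is not made up. The controller multiplies each number of a shift by 0.04 m and each number of a turn by 4 degrees. A row lasts 1/10 s, in which the tool goes at most 50 mm and 8.59 degrees, less where a joint would pass 70% of its speed; a pose out of reach is approached as far as the arm can. A call with a number of a shift or a turn outside -1 to 1 is refused whole. A call with a gripper value outside its range is refused whole. "gripper" is the opening, from -1 (shut) to 1 (fully open), set as the call begins (left out, the last holds). The fingers move at their own pace and stop on an object; "squeeze" is the grip in N (left out, the last holds). Time passes only in rows, so rows that do not move let the fingers close. It gives the time, the measured TCP pose, the force, the opening and the grip force at its end, in the units of the state.
- ctrl.get_obs(): the state, without advancing time (a new reading comes with each control period).
- ctrl.camera(name): name is "scene" or "side" or "wrist"; returns (picture, depth): 384x512x3 uint8, red, green, blue; 384x512 float32, m along the optical axis (not along the pixel's ray), 0 where there is no reading.
- ctrl.get_calibration(name): a dict with "fx", "fy", "cx", "cy" (pixels), "distortion" ([k1, k2, p1, p2, k3] as OpenCV has them; the pictures are not rectified), "world_to_cam" (4x4, takes a point from world to camera coordinates); the wrist camera has in their place "hand_eye" (4x4, takes a point from camera to tool coordinates, whose origin is the TCP and whose axes are the flange's). Camera axes: x right, y down, z forward; pixel columns grow to the right and rows downward; lengths in m; the calibration is good to about 2 mm. A picture is of the moment at which its call begins: read the wrist's pose just before it. get_calibration takes no time and is no camera call.
- ctrl.hand_in(): hands the job in; it is judged then, once.
Trained networks look in the newest picture that a camera, given by its name, has taken for a name from the list of things; names that differ only in an ending like _2 or _b are one class to them, and where a whole thing is asked for, a point or a joint stands for the part that bears it (a point fixed in the world has none). Each returns a list of dicts, best first, with "conf" (0 to 1); they miss things now and then, are a little off and sometimes report something else, mostly with a low value. They report only what shows in the picture. A call takes as long as a camera call. They do not tell look-alikes from the thing itself.
- ctrl.spot_in(camera, label): "rect" ([left, top, right, bottom] as shares, 0 to 1, of the picture: columns of its width, rows of its height, round what is visible of it).
- ctrl.cut_out(camera, label): "pixels" (384x512 bool, what is visible of it) and "rect" ([left, top, right, bottom] as shares, 0 to 1, of the picture: columns of its width, rows of its height, round what is visible of it).
The state is a dict: "time_s": time; "qpos": joint angles; "joint_vel": joint speeds; "tau": joint torques, N m; "ee_pos": TCP position; "eef_rot": TCP orientation; "force": force on the tool from outside, world axes, zero at the start; "moment": the same for the moment, N m; "grip_width": finger opening in m; "grip_force": force on a finger pad.
Only numpy, scipy, OpenCV 4.12 (cv2) and the standard library are available. Lean on these libraries where they do the work, as an engineer would, in place of code of your own. Each camera call takes 0.05 s, during which the arm holds its last target. There are 200 camera calls.

## Working session

There is one attempt and no reset: what is moved stays moved. The work goes in short steps, Python scripts to look and compute and a tool call to move; the robot and the scene stay as the last step left them, time stands still between calls to the robot, and variables do not carry over. Pictures are saved under pics/ and viewed, at most 10 in all, crops included, and the job is handed in when it is done.

Besides the shell and the picture viewer there is one more tool, called after ">>>" by a JSON object that holds its "fn" and its "kwargs", one argument or row to a line. step_arm: Moves the arm, as the interface text tells. Its arguments: {"type":"object","properties":{"deltas":{"type":"array"},"gripper":{"type":"number"},"squeeze":{"type":"number"}},"required":["deltas"]}

```bash
mkdir -p pics
cat > h.py <<'E'
import numpy as np, cv2
from scipy.spatial.transform import Rotation as R
from station import ctrl
def pose():
    o=ctrl.get_obs(); T=np.eye(4); T[:3,:3]=R.from_euler('xyz',o['eef_rot']).as_matrix(); T[:3,3]=o['ee_pos']; return T
def c2w(cam,T=None):
    c=ctrl.get_calibration(cam)
    return (T@np.array(c['hand_eye'])) if cam=='wrist' else np.linalg.inv(np.array(c['world_to_cam']))
def cloud(cam,depth,M):
    c=ctrl.get_calibration(cam); K=np.array([[c['fx'],0,c['cx']],[0,c['fy'],c['cy']],[0,0,1.]])
    v,u=np.mgrid[0:384,0:512]
    n=cv2.undistortPoints(np.stack([u.ravel(),v.ravel()],1).astype(np.float64)[:,None],K,np.array(c['distortion']))[:,0]
    z=depth.ravel().astype(float); P=np.stack([n[:,0]*z,n[:,1]*z,z],1)
    W=(P@M[:3,:3].T+M[:3,3]).reshape(384,512,3); W[depth<=0]=np.nan; return W
E
python3 - <<'E'
from h import *
o=ctrl.get_obs();print(o['time_s'],o['ee_pos'],o['eef_rot'])
for cam in ['scene','side']:
    p,d=ctrl.camera(cam); W=cloud(cam,d,c2w(cam)); np.savez(f'{cam}.npz',p=p,W=W)
    cv2.imwrite(f'pics/{cam}.png',p[:,:,::-1])
    for l in ['goggles','vise','blank_top','check_lever_base','check_lever_tip']:
        for r in ctrl.cut_out(cam,l)[:5]:
            m=r['pixels']; w=W[m]; w=w[~np.isnan(w[:,0])]
            vu=np.argwhere(m).mean(0)
            print(cam,l,round(r['conf'],2),'px',vu[::-1].round(),'n',m.sum(),(np.percentile(w,[3,50,97],axis=0).round(3).tolist() if len(w) else None))
E
```

```text
0.0 [0.19764085 0.51299204 0.22366248] [-3.14039782e+00 -7.39141702e-05  2.77380840e+00]
scene goggles 0.62 px [235. 141.] n 609 [[0.423, -0.419, 0.004], [0.462, -0.342, 0.035], [0.494, -0.287, 0.045]]
scene vise 0.87 px [308. 287.] n 3977 [[0.401, 0.216, 0.018], [0.561, 0.281, 0.135], [0.665, 0.324, 0.158]]
scene vise 0.54 px [235. 140.] n 624 [[0.421, -0.418, 0.005], [0.46, -0.346, 0.035], [0.495, -0.287, 0.045]]
scene blank_top 0.74 px [308. 288.] n 3965 [[0.403, 0.218, 0.017], [0.561, 0.282, 0.135], [0.665, 0.325, 0.158]]
scene check_lever_base 0.86 px [253. 225.] n 459 [[0.538, -0.03, 0.003], [0.572, -0.005, 0.026], [0.607, 0.02, 0.108]]
scene check_lever_base 0.83 px [302. 228.] n 842 [[0.398, 0.046, 0.006], [0.451, 0.081, 0.035], [0.5, 0.113, 0.136]]
scene check_lever_base 0.67 px [248. 262.] n 340 [[0.611, 0.074, -0.0], [0.642, 0.096, 0.021], [0.672, 0.115, 0.08]]
scene check_lever_tip 0.5 px [252. 252.] n 52 [[0.61, 0.086, 0.033], [0.622, 0.094, 0.075], [0.64, 0.098, 0.082]]
scene check_lever_tip 0.47 px [311. 211.] n 149 [[0.399, 0.065, 0.056], [0.418, 0.076, 0.122], [0.447
[... 239 characters left out ...]

side check_lever_base 0.67 px [257. 182.] n 202 [[0.614, 0.07, 0.003], [0.639, 0.082, 0.02], [0.672, 0.107, 0.078]]
side check_lever_base 0.63 px [257. 206.] n 452 [[0.537, -0.04, 0.0], [0.562, -0.021, 0.025], [0.609, 0.013, 0.106]]
side check_lever_base 0.57 px [209. 205.] n 758 [[0.396, 0.038, 0.005], [0.439, 0.06, 0.033], [0.5, 0.098, 0.135]]
side check_lever_tip 0.73 px [305. 308.] n 1473 [[0.418, -0.439, 0.004], [0.452, -0.38, 0.034], [0.494, -0.302, 0.042]]
side check_lever_tip 0.58 px [252. 174.] n 43 [[0.61, 0.076, 0.032], [0.62, 0.085, 0.074], [0.641, 0.091, 0.082]]
side check_lever_tip 0.54 px [199. 194.] n 180 [[0.393, 0.052, -0.001], [0.414, 0.065, 0.118], [0.476, 0.165, 0.136]]
```

View pics/scene.png

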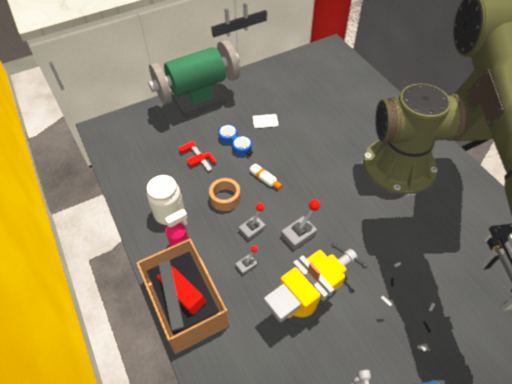

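View pics/side.png

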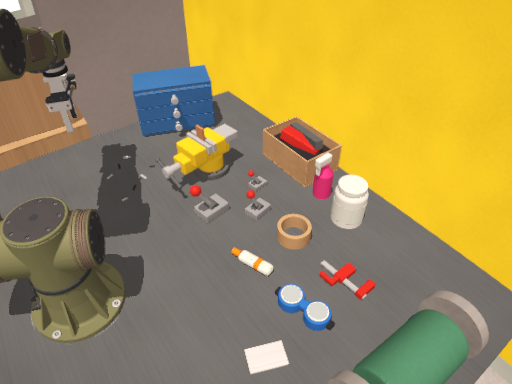

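Run:
```python
from h import *
a=np.load('scene.npz');p=a['p'];cv2.imwrite('pics/crop.png',cv2.resize(p[190:290,220:340,::-1],None,fx=6,fy=6,interpolation=cv2.INTER_CUBIC))
for cam in ['scene','side']:
    a=np.load(cam+'.npz');p=a['p'].astype(int);W=a['W'];h=cv2.cvtColor(a['p'],cv2.COLOR_RGB2HSV)
    red=((h[...,0]<8)|(h[...,0]>172))&(h[...,1]>140)&(h[...,2]>70)
    n,lab,st,ce=cv2.connectedComponentsWithStats(red.astype(np.uint8))
    for i in range(1,n):
        if st[i,4]>12:
            w=W[lab==i]; print(cam,'red',ce[i].round(),st[i,4],np.nanmedian(w,0).round(3),np.nanmin(w,0).round(3),np.nanmax(w,0).round(3))
    for nm,(x0,x1,y0,y1) in dict(mid=(.52,.63,-.05,.04),big=(.39,.52,.02,.13),small=(.60,.69,.06,.13)).items():
        m=(W[...,0]>x0)&(W[...,0]<x1)&(W[...,1]>y0)&(W[...,1]<y1)&(W[...,2]>.017)&(W[...,2]<.04)
        r=cv2.minAreaRect((W[m][:,:2]*1000).astype(np.float32)); print(cam,nm,'zmed',np.median(W[m][:,2]).round(4),r)
    # blank, goggles
    m=(W[...,2]>.162)&(W[...,2]<.21)&(W[...,0]<.75)&(W[...,0]>.3)&(W[...,1]>.15)&(W[...,1]<.45)
    w=W[m];print(cam,'blank',len(w),np.nanpercentile(w,[3,50,97],axis=0).round(3).tolist(), np.argwhere(m).mean(0)[::-1])
    t=w[w[:,2]>.184]; print(' top',len(t),t.mean(0).round(3),cv2.minAreaRect((t[:,:2]*1000).astype(np.float32)) if len(t)>4 else '')
    m=(W[...,2]>.02)&(W[...,2]<.06)&(W[...,0]<.53)&(W[...,0]>.38)&(W[...,1]>-.47)&(W[...,1]<-.25)
    w=W[m];print(cam,'gog',len(w),cv2.minAreaRect((w[:,:2]*1000).astype(np.float32)),np.percentile(w[:,2],95))
```

```text
scene red [330.  18.] 1291 [-0.487 -1.111 -0.202] [-0.611 -1.21  -0.382] [-0.432 -1.074 -0.081]
scene red [186. 147.] 121 [ 0.624 -0.412  0.02 ] [ 0.584 -0.452 -0.006] [ 0.651 -0.399  0.027]
scene red [200. 159.] 228 [ 0.607 -0.341  0.02 ] [ 0.552 -0.384 -0.004] [ 0.646 -0.305  0.03 ]
scene red [314. 204.] 102 [0.41  0.074 0.132] [ 0.334 -0.018 -0.001] [0.422 0.086 0.142]
scene red [260. 207.] 54 [ 0.543 -0.011  0.105] [ 0.495 -0.09   0.001] [ 0.553 -0.001  0.112]
scene red [178. 242.] 27 [ 0.8   -0.039  0.063] [ 0.769 -0.06   0.034] [ 0.822 -0.033  0.075]
scene red [254. 248.] 37 [0.618 0.092 0.078] [ 0.592  0.042 -0.   ] [0.626 0.099 0.084]
scene red [187. 293.] 803 [0.841 0.146 0.114] [0.803 0.034 0.077] [0.867 0.19  0.128]
scene red [159. 277.] 27 [0.889 0.053 0.092] [0.884 0.04  0.078] [0.894 0.067 0.099]
scene mid zmed 0.0258 ((572.56982421875, -7.462146759033203), (71.0574722290039, 52.2557258605957), 10.87334156036377)
scene big zmed 0.0331 ((456.0478210449219, 78.31877136230469), (93.41000366210938, 67.32544708251953), 8.15505599975586)
scene small zmed 0.0211 ((646.17053222
[... 1030 characters left out ...]
28125, -12.37967300415039), (70.15880584716797, 51.863346099853516), 9.75826644897461)
side big zmed 0.0319 ((457.16217041015625, 73.45257568359375), (92.7618179321289, 67.3054428100586), 8.663726806640625)
side small zmed 0.0205 ((648.3953247070312, 90.23765563964844), (54.56313705444336, 40.67647171020508), 9.536314010620117)
side blank 72 [[0.532, 0.243, 0.163], [0.536, 0.258, 0.177], [0.544, 0.277, 0.19]] [199.23611111 130.5       ]
 top 21 [0.538 0.258 0.188] ((537.9466552734375, 259.3183288574219), (9.328102111816406, 33.113670349121094), 10.869848251342773)
side gog 1194 ((459.4819641113281, -371.921875), (67.3116226196289, 155.68759155273438), 14.544242858886719) 0.041451835350300524
```

View pics/crop.png

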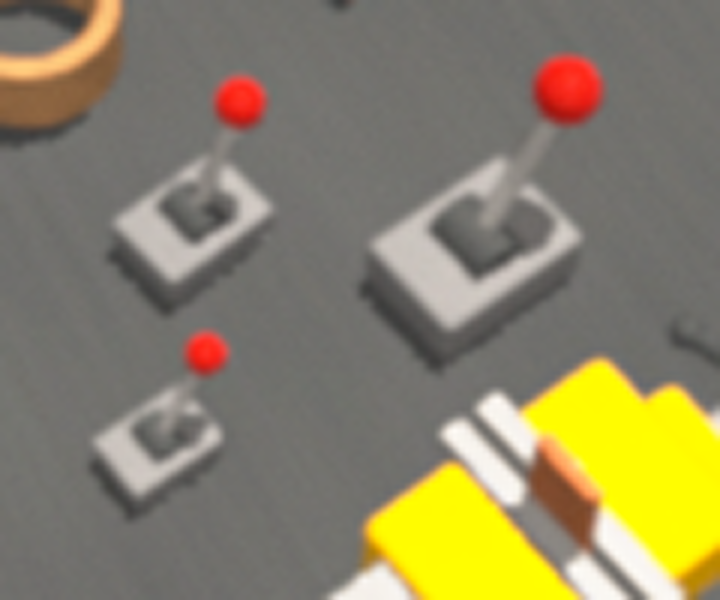

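The scene shows three look-alike levers: large at scene px (302,228), small at (248,262) and one at (253,225). The last has a 70×52×25 mm block, so it is the middle-sized one I need. Goggles are at (235,141) and the copper blank at (314,270). I'm moving above the goggles for a wrist view.

>>> {"fn": "step_arm", "kwargs": {
  "deltas": [
    {"dp": [-0.89,-0.37,-0.18],"twist": 0},
    {"dp": [-0.89,-0.37,-0.18],"twist": 0},
    {"dp": [-0.89,-0.37,-0.18],"twist": 0},
    {"dp": [-0.89,-0.37,-0.18],"twist": 0},
    {"dp": [-0.89,-0.37,-0.18],"twist": 0},
    {"dp": [-0.89,-0.37,-0.18],"twist": 0},
    {"dp": [-0.89,-0.37,-0.18],"twist": 0},
    {"dp": [-0.89,-0.37,-0.18],"twist": 0},
    {"dp": [-0.48,-0.82,0],"twist": 0},
    {"dp": [-0.48,-0.82,0],"twist": 0},
    {"dp": [-0.48,-0.82,0],"twist": 0},
    {"dp": [-0.48,-0.82,0],"twist": 0}
  ],
  "gripper": -1
}}

```text
time_s: 1.8
ee_pos: [0.4454, 0.1488, 0.282]
eef_rot: [3.141, 0.0, 2.774]
force: [0.1, -0.4, -0.3]
grip_width: 0.0022
grip_force: 0.0
```

>>> {"fn": "step_arm", "kwargs": {
  "deltas": [
    {"dp": [-0.48,-0.82,0],"twist": 0},
    {"dp": [-0.48,-0.82,0],"twist": 0},
    {"dp": [-0.48,-0.82,0],"twist": 0},
    {"dp": [-0.48,-0.82,0],"twist": 0},
    {"dp": [-0.2,-0.9,0],"twist": 0},
    {"dp": [-0.2,-0.9,0],"twist": 0},
    {"dp": [-0.2,-0.9,0],"twist": 0},
    {"dp": [-0.2,-0.9,0],"twist": 0},
    {"dp": [-0.2,-0.9,0],"twist": 0},
    {"dp": [-0.2,-0.9,0],"twist": 0},
    {"dp": [-0.2,-0.9,0],"twist": 0},
    {"dp": [0,0,0],"twist": 0}
  ]
}}

```text
time_s: 3.0
ee_pos: [0.4307, -0.2582, 0.2815]
eef_rot: [-3.141, -0.0, 2.77]
force: [1.1, 0.3, 0.6]
grip_width: 0.0008
grip_force: 0.0
```

```bash
cat > g.py <<'E'
from h import *
import sys
o=ctrl.get_obs();T=pose();p,d=ctrl.camera('wrist');W=cloud('wrist',d,c2w('wrist',T))
print(o['time_s'],T[:3,3].round(4),o['eef_rot'],o['grip_width'])
cv2.imwrite(f'pics/{sys.argv[1]}.png',p[:,:,::-1]);np.savez('w.npz',p=p,W=W)
for l in sys.argv[2:]:
    for r in ctrl.cut_out('wrist',l)[:3]:
        m=r['pixels'];w=W[m];w=w[~np.isnan(w[:,0])]
        w=w[w[:,2]>.012]
        if len(w)>9: print(l,round(r['conf'],2),np.argwhere(m).mean(0)[::-1].round(),m.sum(),np.percentile(w,[2,50,98],axis=0).round(3).tolist(),cv2.minAreaRect((w[:,:2]*1000).astype(np.float32)))
E
python3 g.py w1 goggles
```

```text
3.0 [ 0.4307 -0.2582  0.2815] [-3.14112706e+00 -4.55959996e-04  2.77035040e+00] 0.0007650226753602063
goggles 0.71 [195. 206.] 4161 [[0.417, -0.43, 0.018], [0.453, -0.352, 0.037], [0.489, -0.288, 0.042]] ((452.9345397949219, -349.2735595703125), (69.37712860107422, 199.69882202148438), 16.8558406829834)
```

View pics/w1.png

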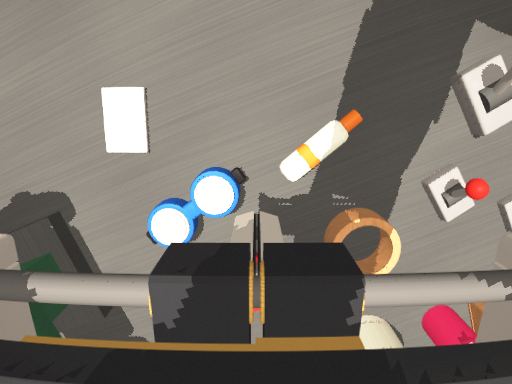

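The wrist view shows the goggles' lenses at px (214,192) and (172,222), and the middle lever at (450,195). I'll take the lens centres from the white discs.

Run:
```python
from h import *
a=np.load('w.npz');p=a['p'];W=a['W']
m=np.zeros((384,512),bool);m[150:260,140:245]=1
m&=(p.min(2)>200)
n,lab,st,ce=cv2.connectedComponentsWithStats(m.astype(np.uint8))
for i in range(1,n):
    if st[i,4]>200: print(ce[i],st[i],np.nanmedian(W[lab==i],0).round(4),np.nanmean(W[lab==i],0).round(4))
h=cv2.cvtColor(p,cv2.COLOR_RGB2HSV)
m=(h[...,0]<8)&(h[...,1]>150)&(h[...,2]>100);m[:,:440]=0;m[215:]=0
print('ball',np.argwhere(m).mean(0),np.nanpercentile(W[m],[5,50,95],axis=0).round(4).tolist())
```

```text
[213.5912469 194.8059455] [ 194  176   40   39 1211] [ 0.4464 -0.3253  0.0402] [ 0.4466 -0.3255  0.0397]
[169.50767841 226.03703704] [ 151  208   38   37 1107] [ 0.4652 -0.3996  0.0402] [ 0.4648 -0.3991  0.0426]
ball [188.5225 476.92  ] [[0.5307, -0.0293, 0.0927], [0.539, -0.0216, 0.1034], [0.5499, -0.0097, 0.1086]]
```

>>> {"fn": "step_arm", "kwargs": {
  "deltas": [
    {"dp": [-0.51,-0.735,0],"twist": 0},
    {"dp": [-0.51,-0.735,0],"twist": 0},
    {"dp": [-0.51,-0.735,0],"twist": 0},
    {"dp": [0,0,0.8],"twist": 0},
    {"dp": [0,0,0.8],"twist": 0},
    {"dp": [0,0,0.8],"twist": 0},
    {"dp": [0,0,0.6],"twist": 0},
    {"dp": [0,0,0.3],"twist": 0},
    {"dp": [0,0,0],"twist": 0}
  ]
}}

```text
time_s: 4.0
ee_pos: [0.457, -0.3583, 0.1489]
eef_rot: [3.141, -0.002, 2.775]
force: [0.0, -0.1, 0.0]
grip_width: 0.0005
grip_force: 0.0
```

```bash
python3 g.py w2
python3 - <<'E'
from h import *
for cam in ['scene','side']:
    p,d=ctrl.camera(cam);W=cloud(cam,d,c2w(cam));np.savez(cam+'2.npz',p=p,W=W)
    c=(235,141) if cam=='scene' else (305,308)
    cr=p[c[1]-55:c[1]+45,c[0]-60:c[0]+60,::-1]
    cv2.imwrite(f'pics/{cam}2.png',cv2.resize(cr,None,fx=3.2,fy=3.2,interpolation=cv2.INTER_CUBIC))
a,b=[cv2.imread(f'pics/{c}2.png') for c in('scene','side')];cv2.imwrite('pics/both2.png',np.hstack([a,b]))
a=np.load('w.npz')
E
```

```text
4.0 [ 0.457  -0.3583  0.1489] [ 3.14079822e+00 -1.93365059e-03  2.77480675e+00] 0.00048542101130898363
```

View pics/both2.png

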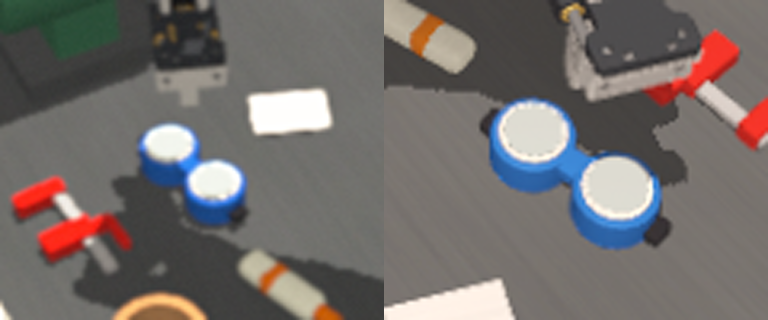

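The gripper (closed) is centred over the goggles bridge in both views. The big green grinder lies beyond it, so I'm checking its clearance before going lower.

Run:
```python
import numpy as np
for c in ['scene','side']:
    W=np.load(c+'.npz')['W'];m=(W[...,2]>.06)&(W[...,2]<.35)&(W[...,1]<-.3)&(W[...,1]>-.9)&(W[...,0]>.2)&(W[...,0]<.75)
    w=W[m];print(c,len(w),np.percentile(w,[0,2,50,98,100],axis=0).round(3).tolist())
```

```text
scene 3393 [[0.303, -0.71, 0.061], [0.333, -0.678, 0.074], [0.489, -0.596, 0.173], [0.635, -0.564, 0.214], [0.654, -0.555, 0.221]]
side 8030 [[0.33, -0.715, 0.103], [0.341, -0.704, 0.144], [0.505, -0.637, 0.196], [0.626, -0.577, 0.213], [0.632, -0.565, 0.217]]
```

>>> {"fn": "step_arm", "kwargs": {
  "deltas": [
    {"dp": [0,-0.1,0.6],"twist": 0},
    {"dp": [0,0,0.5],"twist": 0},
    {"dp": [0,0,0.3],"twist": 0},
    {"dp": [0,0,0],"twist": 0},
    {"dp": [0,0,0],"twist": 0}
  ]
}}

```text
time_s: 4.65
ee_pos: [0.4559, -0.3634, 0.095]
eef_rot: [-3.141, 0.001, 2.774]
force: [-0.4, -1.0, -0.2]
grip_width: 0.0004
grip_force: 0.0
```

>>> {"fn": "step_arm", "kwargs": {
  "deltas": [
    {"dp": [0,0,0.12],"twist": 0},
    {"dp": [0,0,0],"twist": 0},
    {"dp": [0,0,0],"twist": 0},
    {"dp": [0,0,0],"twist": 0},
    {"dp": [0,0,0],"twist": 0},
    {"dp": [0,0,0],"twist": 0},
    {"dp": [0,0,0],"twist": 0},
    {"dp": [0,0,0],"twist": 0},
    {"dp": [0,0,0],"twist": 0},
    {"dp": [0,0,0],"twist": 0},
    {"dp": [0,0,0],"twist": 0},
    {"dp": [0,0,0],"twist": 0}
  ]
}}

```text
time_s: 5.85
ee_pos: [0.4555, -0.3631, 0.089]
eef_rot: [3.142, -0.0, 2.774]
force: [-0.0, -0.4, -0.3]
grip_width: 0.0007
grip_force: 0.0
```

>>> {"fn": "step_arm", "kwargs": {
  "deltas": [
    {"dp": [0,0,0],"twist": 0},
    {"dp": [0,0,0],"twist": 0},
    {"dp": [0,0,0],"twist": 0},
    {"dp": [0,0,0],"twist": 0},
    {"dp": [0,0,0],"twist": 0},
    {"dp": [0,0,0],"twist": 0},
    {"dp": [0,0,0],"twist": 0},
    {"dp": [0,0,0],"twist": 0},
    {"dp": [0,0,0],"twist": 0},
    {"dp": [0,0,0],"twist": 0},
    {"dp": [0,0,0],"twist": 0},
    {"dp": [0,0,0],"twist": 0}
  ]
}}

```text
time_s: 7.05
ee_pos: [0.4555, -0.3631, 0.089]
eef_rot: [3.142, -0.0, 2.774]
force: [0.5, 0.0, 0.0]
grip_width: 0.0007
grip_force: 0.0
```

>>> {"fn": "step_arm", "kwargs": {
  "deltas": [
    {"dp": [0,0,-0.9],"twist": 0},
    {"dp": [0,0,-0.97],"twist": 0},
    {"dp": [0,0,-0.97],"twist": 0},
    {"dp": [0,0,-0.97],"twist": 0},
    {"dp": [0,0,-0.97],"twist": 0},
    {"dp": [0,0,-0.97],"twist": 0},
    {"dp": [0.15,0.88,0],"twist": 0},
    {"dp": [0.15,0.88,0],"twist": 0},
    {"dp": [0.15,0.88,0],"twist": 0},
    {"dp": [0.15,0.88,0],"twist": 0},
    {"dp": [0.15,0.88,0],"twist": 0},
    {"dp": [0.15,0.88,0],"twist": 0}
  ]
}}

```text
time_s: 8.25
ee_pos: [0.4979, -0.1516, 0.3192]
eef_rot: [-3.142, 0.0, 2.774]
force: [0.7, -0.6, -0.4]
grip_width: 0.0005
grip_force: 0.0
```

>>> {"fn": "step_arm", "kwargs": {
  "deltas": [
    {"dp": [0.15,0.88,0],"twist": 0},
    {"dp": [0.15,0.88,0],"twist": 0},
    {"dp": [0.15,0.88,0],"twist": 0},
    {"dp": [0.15,0.88,0],"twist": 0},
    {"dp": [0.15,0.88,0],"twist": 0},
    {"dp": [0.15,0.88,0],"twist": 0},
    {"dp": [0.15,0.88,0],"twist": 0},
    {"dp": [0.15,0.88,0],"twist": 0},
    {"dp": [0.15,0.88,0],"twist": 0},
    {"dp": [0.15,0.88,0],"twist": 0},
    {"dp": [0,0,0],"twist": 0},
    {"dp": [0,0,0],"twist": 0}
  ]
}}

```text
time_s: 9.45
ee_pos: [0.5683, 0.1973, 0.3187]
eef_rot: [-3.141, -0.0, 2.775]
force: [-0.6, -0.7, -0.7]
grip_width: 0.0002
grip_force: 0.0
```

```bash
python3 g.py w3 check_lever_base
python3 - <<'E'
from h import *
W=np.load('w.npz')['W']
with np.errstate(all='ignore'): m=(W[...,2]>.18)&(W[...,2]<.2)&(abs(W[...,0]-.54)<.06)&(abs(W[...,1]-.262)<.06)
w=W[m]; print(len(w),np.median(w,0),np.argwhere(m).mean(0)[::-1],cv2.minAreaRect((w[:,:2]*1000).astype(np.float32)))
E
```

```text
9.45 [0.5683 0.1973 0.3187] [-3.14106599e+00 -3.80813014e-04  2.77491321e+00] 0.00022977041915730906
check_lever_base 0.96 [129. 209.] 1873 [[0.534, -0.032, 0.015], [0.563, -0.008, 0.026], [0.606, 0.018, 0.108]] ((569.7491455078125, -10.238811492919922), (78.94381713867188, 49.61751174926758), 11.435600280761719)
check_lever_base 0.69 [211. 227.] 939 [[0.611, 0.076, 0.014], [0.639, 0.095, 0.02], [0.67, 0.113, 0.081]] ((641.5050659179688, 91.74474334716797), (65.77901458740234, 38.809303283691406), 8.681034088134766)
check_lever_base 0.55 [140. 110.] 3922 [[0.399, 0.045, 0.02], [0.445, 0.077, 0.034], [0.499, 0.111, 0.137]] ((447.5458984375, 74.42964172363281), (109.35391998291016, 65.61193084716797), 9.021547317504883)
377 [0.53804098 0.26284109 0.19014561] [310.50132626 130.51458886] ((538.5269165039062, 263.3359375), (8.353901863098145, 35.26535415649414), 9.754988670349121)
```

View pics/w3.png

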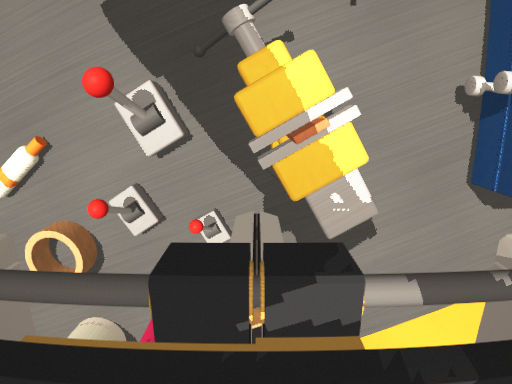

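The copper blank is at px (310,130), giving (0.538, 0.263, 0.190), and all three cameras agree. The middle lever is at px (130,209).

>>> {"fn": "step_arm", "kwargs": {
  "deltas": [
    {"dp": [0.65,0.63,0],"twist": 0},
    {"dp": [0.64,0.63,0.2],"twist": 0},
    {"dp": [0,0,0.7],"twist": 0},
    {"dp": [0,0,0.6],"twist": 0},
    {"dp": [0,0,0.35],"twist": 0},
    {"dp": [0,0,0],"twist": 0},
    {"dp": [0,0,0],"twist": 0},
    {"dp": [0,0,0],"twist": 0}
  ]
}}

```text
time_s: 10.35
ee_pos: [0.539, 0.2624, 0.2466]
eef_rot: [3.14, 0.002, 2.773]
force: [-0.4, -0.1, 0.4]
grip_width: 0.0004
grip_force: 0.0
```

>>> {"fn": "step_arm", "kwargs": {
  "deltas": [
    {"dp": [0,0,0.18],"twist": 0},
    {"dp": [0,0,0],"twist": 0},
    {"dp": [0,0,0],"twist": 0},
    {"dp": [0,0,0],"twist": 0},
    {"dp": [0,0,0],"twist": 0},
    {"dp": [0,0,0],"twist": 0},
    {"dp": [0,0,0],"twist": 0},
    {"dp": [0,0,0],"twist": 0},
    {"dp": [0,0,0],"twist": 0},
    {"dp": [0,0,0],"twist": 0},
    {"dp": [0,0,0],"twist": 0},
    {"dp": [0,0,0],"twist": 0}
  ]
}}

```text
time_s: 11.55
ee_pos: [0.5384, 0.2626, 0.2379]
eef_rot: [3.142, 0.0, 2.774]
force: [0.7, 0.0, -0.0]
grip_width: 0.0002
grip_force: 0.0
```

>>> {"fn": "step_arm", "kwargs": {
  "deltas": [
    {"dp": [0,0,0],"twist": 0},
    {"dp": [0,0,0],"twist": 0},
    {"dp": [0,0,0],"twist": 0},
    {"dp": [0,0,0],"twist": 0},
    {"dp": [0,0,0],"twist": 0},
    {"dp": [0,0,0],"twist": 0},
    {"dp": [0,0,0],"twist": 0},
    {"dp": [0,0,0],"twist": 0},
    {"dp": [0,0,0],"twist": 0},
    {"dp": [0,0,0],"twist": 0},
    {"dp": [0,0,0],"twist": 0},
    {"dp": [0,0,0],"twist": 0}
  ]
}}

```text
time_s: 12.75
ee_pos: [0.5384, 0.2625, 0.2379]
eef_rot: [3.142, 0.0, 2.774]
force: [-1.1, -0.2, 0.2]
grip_width: 0.0003
grip_force: 0.0
```

>>> {"fn": "step_arm", "kwargs": {
  "deltas": [
    {"dp": [0,0,-0.8],"twist": 0},
    {"dp": [-0.15,-0.8,0],"twist": 0},
    {"dp": [-0.15,-0.8,0],"twist": 0},
    {"dp": [-0.15,-0.8,0],"twist": 0},
    {"dp": [-0.15,-0.8,0],"twist": 0},
    {"dp": [-0.15,-0.8,0],"twist": 0},
    {"dp": [-0.15,-0.8,0],"twist": 0},
    {"dp": [-0.15,-0.8,0],"twist": 0},
    {"dp": [-0.15,-0.8,0],"twist": 0},
    {"dp": [-0.15,-0.8,0],"twist": 0},
    {"dp": [0,0,0],"twist": -0.95}
  ]
}}

```text
time_s: 13.85
ee_pos: [0.4847, -0.0283, 0.2701]
eef_rot: [-3.141, 0.0, 2.837]
force: [0.8, 0.4, -0.2]
grip_width: 0.0006
grip_force: 0.0
```

>>> {"fn": "step_arm", "kwargs": {
  "deltas": [
    {"dp": [0,0,0],"twist": -1},
    {"dp": [0,0,0],"twist": -1},
    {"dp": [0,0,0],"twist": -1},
    {"dp": [0,0,0],"twist": -1},
    {"dp": [0,0,0],"twist": -1},
    {"dp": [0,0,0],"twist": -1},
    {"dp": [0,0,0],"twist": -0.95},
    {"dp": [0,0,0],"twist": 0},
    {"dp": [0,0,0],"twist": 0}
  ]
}}

```text
time_s: 14.75
ee_pos: [0.4852, -0.0256, 0.2699]
eef_rot: [-3.142, 0.0, -2.96]
force: [0.5, 0.1, -0.3]
grip_width: 0.0004
grip_force: 0.0
```

```bash
cat > t.py <<'E'
from h import *
import sys
T=pose(); o=ctrl.get_obs(); u=np.array([np.cos(np.radians(10.5)),np.sin(np.radians(10.5))]);n=np.array([-u[1],u[0]])
r=T[:2,3]-[.573,-.010]; print(o['time_s'],T[:3,3].round(4),'yaw',np.degrees(o['eef_rot'][2]),'s',r@u,'lat',r@n,'F',o['force'].round(1) if hasattr(o['force'],'round') else o['force'])
for a in sys.argv[1:]:
    g=np.array([*(np.array([.573,-.010])+float(a)*u),.097]); print(a,g.round(4),'tool units',(T[:3,:3].T@(g-T[:3,3])/.04).round(2))
E
python3 t.py -.09 .01
```

```text
14.75 [ 0.4852 -0.0256  0.2699] yaw -169.589566991196 s -0.08913813583212876 lat 0.0006596394632973563 F [ 0.5  0.1 -0.3]
-.09 [ 0.4845 -0.0264  0.097 ] tool units [ 0.02 -0.02  4.32]
.01 [ 0.5828 -0.0082  0.097 ] tool units [-2.48 -0.01  4.32]
```

>>> {"fn": "step_arm", "kwargs": {
  "deltas": [
    {"dp": [0,0,0.9],"twist": 0},
    {"dp": [0,0,0.9],"twist": 0},
    {"dp": [0,0,0.9],"twist": 0},
    {"dp": [0,0,0.8],"twist": 0},
    {"dp": [0,0,0.5],"twist": 0},
    {"dp": [0,0,0.32],"twist": 0},
    {"dp": [0,0,0],"twist": 0},
    {"dp": [0,0,0],"twist": 0}
  ]
}}

```text
time_s: 15.55
ee_pos: [0.4857, -0.0256, 0.0979]
eef_rot: [-3.141, 0.001, -2.958]
force: [0.1, 0.1, 0.0]
grip_width: 0.0001
grip_force: 0.0
```

>>> {"fn": "step_arm", "kwargs": {
  "deltas": [
    {"dp": [-0.25,0,0],"twist": 0},
    {"dp": [-0.25,0,0],"twist": 0},
    {"dp": [-0.25,0,0],"twist": 0},
    {"dp": [-0.25,0,0],"twist": 0},
    {"dp": [-0.25,0,0],"twist": 0},
    {"dp": [-0.25,0,0],"twist": 0},
    {"dp": [-0.25,0,0],"twist": 0},
    {"dp": [-0.25,0,0],"twist": 0},
    {"dp": [-0.25,0,0],"twist": 0},
    {"dp": [-0.2,0,0],"twist": 0},
    {"dp": [0,0,0],"twist": 0},
    {"dp": [0,0,0],"twist": 0}
  ]
}}

```text
time_s: 16.75
ee_pos: [0.5816, -0.0077, 0.0969]
eef_rot: [3.142, -0.0, -2.958]
force: [0.5, -0.3, -0.2]
grip_width: 0.0006
grip_force: 0.0
```

```bash
python3 t.py .02
python3 - <<'E'
from h import *
im=[]
for cam,c in [('scene',(253,225)),('side',(257,200))]:
    p,d=ctrl.camera(cam)
    im.append(cv2.resize(p[c[1]-45:c[1]+45,c[0]-50:c[0]+50,::-1],None,fx=4,fy=4,interpolation=cv2.INTER_CUBIC))
cv2.imwrite('pics/push.png',np.hstack(im))
E
```

```text
16.75 [ 0.5816 -0.0077  0.0969] yaw -169.46765247765177 s 0.008894877297176024 lat 0.0007155833264805972 F [ 0.5 -0.3 -0.2]
.02 [ 0.5927 -0.0064  0.097 ] tool units [-0.28 -0.02 -0.  ]
```

View pics/push.png

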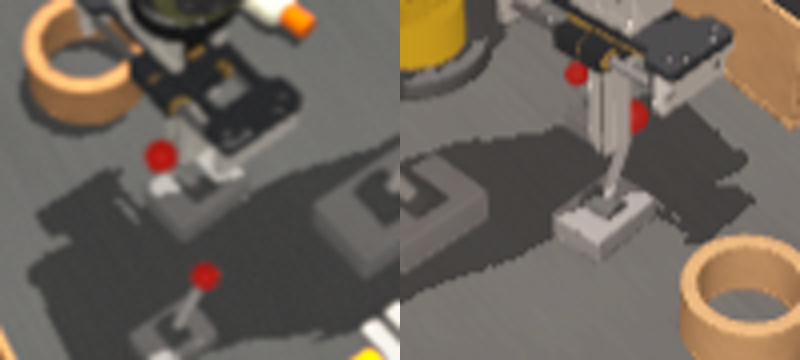

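The lever has gone over with the fingers (red ball at scene crop px (160,155), on the far side of the block). I'm pressing on gently to its stop.

>>> {"fn": "step_arm", "kwargs": {
  "deltas": [
    {"dp": [-0.1,0,0],"twist": 0},
    {"dp": [-0.1,0,0],"twist": 0},
    {"dp": [0,0,0],"twist": 0},
    {"dp": [0,0,0],"twist": 0}
  ]
}}

```text
time_s: 17.25
ee_pos: [0.5894, -0.0063, 0.0971]
eef_rot: [-3.142, -0.0, -2.958]
force: [-3.6, -0.5, 2.3]
grip_width: 0.0002
grip_force: 1.8
```

>>> {"fn": "step_arm", "kwargs": {
  "deltas": [
    {"dp": [-0.05,0,0],"twist": 0},
    {"dp": [0,0,0],"twist": 0},
    {"dp": [0,0,0],"twist": 0}
  ]
}}

```text
time_s: 17.55
ee_pos: [0.59, -0.0062, 0.0969]
eef_rot: [3.141, -0.004, -2.958]
force: [-14.6, -3.9, 7.5]
grip_width: 0.0003
grip_force: 7.8
```

The force rose to 15 N with almost no motion, so the lever is on its stop. I'm backing off, then lifting clear.

>>> {"fn": "step_arm", "kwargs": {
  "deltas": [
    {"dp": [0.3,0,0],"twist": 0},
    {"dp": [0.6,0,0],"twist": 0},
    {"dp": [0.6,0,0],"twist": 0},
    {"dp": [0.6,0,0],"twist": 0},
    {"dp": [0,0,-0.8],"twist": 0},
    {"dp": [0,0,-0.9],"twist": 0},
    {"dp": [0,0,-0.9],"twist": 0},
    {"dp": [0,0,-0.9],"twist": 0},
    {"dp": [0,0,-0.9],"twist": 0},
    {"dp": [0,0,0],"twist": 0},
    {"dp": [0,0,0],"twist": 0},
    {"dp": [0,0,0],"twist": 0}
  ]
}}

```text
time_s: 18.75
ee_pos: [0.5086, -0.0211, 0.2719]
eef_rot: [3.141, -0.001, -2.958]
force: [0.0, -0.8, -0.7]
grip_width: 0.0004
grip_force: 0.0
```

```bash
python3 t.py
python3 - <<'E'
from h import *
u=np.array([np.cos(np.radians(10.5)),np.sin(np.radians(10.5))])
for cam in ['scene','side']:
    p,d=ctrl.camera(cam);W=cloud(cam,d,c2w(cam));h=cv2.cvtColor(p,cv2.COLOR_RGB2HSV)
    cv2.imwrite(f'pics/end_{cam}.png',p[:,:,::-1])
    with np.errstate(all='ignore'): m=((h[...,0]<8)|(h[...,0]>172))&(h[...,1]>140)&(abs(W[...,0]-.58)<.07)&(abs(W[...,1]+.01)<.045)&(W[...,2]>.06)&(W[...,2]<.13)
    w=W[m]; 
    if len(w)<5: print(cam,len(w)); continue
    f=lambda c:np.linalg.norm(w-c,axis=1)-.013
    from scipy.optimize import least_squares
    c=least_squares(f,w.mean(0)-[0,0,.008],loss='soft_l1',f_scale=.002).x
    s=(c[:2]-[.573,-.010])@u; print(cam,len(w),c.round(4),'angle from upright',np.arctan2(s,c[2]-.022))
E
```

```text
18.75 [ 0.5086 -0.0211  0.2719] yaw -169.4736573604286 s -0.06534568510728711 lat 0.0007730251598488801 F [ 0.  -0.8 -0.7]
scene 49 [ 0.6093 -0.001   0.0932] angle from upright 0.48275583587425724
side 52 [ 0.6129 -0.0029  0.093 ] angle from upright 0.5181734432497251
```

View pics/end_scene.png

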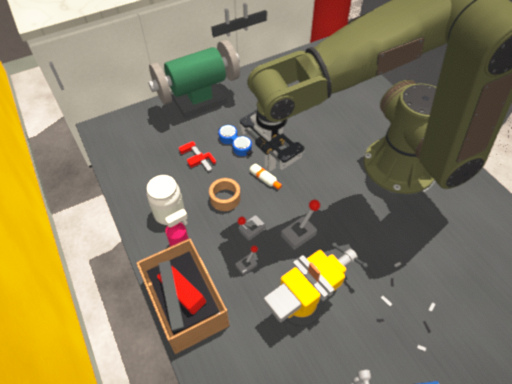

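The lever leans 0.5 rad away (ball at px (241,220)). The other levers, the goggles and everything else are where they were, and the arm is clear.

```bash
python3 -c "
from station import ctrl
print(ctrl.hand_in())"
```

```text
the job is handed in; nothing more can be done
None
```

I pointed at the goggles and then at the top of the copper blank, holding about 2.4 s and 3 cm above each. I then pushed the middle-sized red lever onto its stop and moved the arm clear. The job was handed in at about 19 s.

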